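# Spring check of a tilt mirror mount on the microscopy bench

### The arm

A 6-joint arm with a two-finger parallel gripper is mounted at the origin on the work surface. World frame = base frame: x ahead of the robot, y to its left, z up, the work surface at z = 0. Lengths are in m, angles in rad, forces in N, time in s.
With the tool pointing down it reaches from about 0.3 to 1 m from the base axis. Payload 5.1 kg.
Tool frame: the origin (TCP) lies between the finger pads; the fingertips stand 19 mm ahead of it and the grasp point (between the pads) is the TCP (manip.finger_overhang is the distance from the TCP to the fingertips, in m); z points along the fingers, y is the direction in which the jaws open and shut (so a half turn about z gives the same grasp; the last joint's range is limited). The gripper opens to 95 mm and grips with 3 to 60 N. Pads are 20 mm wide; open, the fingers measure 119 mm over their backs; the gripper's body (75 mm by 180 mm) begins 59 mm behind the grasp point.
Start: joints at [-0.083, 0.124, 1.65, -0, 1.367, -0.083], TCP at [0.65, -0, 0.234] pointing down, gripper open.
Joint ranges: [-2.61, 2.61], [-1.02, 2.33], [0.03, 2.71], [-1.35, 4.49], [0.32, 2.68], [-2.91, 2.91]. Speed limits (rad/s): [2.57, 2.57, 3.14, 3.14, 3.14, 3.14].

### API

Orientations are given as a 3x3 rotation matrix whose columns are the frame's x, y, z axes.
In Python, from plant import manip gives the robot as it stands. The module is installed in compiled form; this text tells all that it offers.
- The arm moves only by the tool carry_out, never from a script. Its argument "increments" is text: rows parted by semicolons, each of 7 numbers parted by spaces: the closure in counts, from 0 (fully open) to 255 (shut), then the shift along the tool's x, y, z in m, then the turn, a rotation vector about the tool's x, y, z in degrees. In form: claw x y z wx wy wz; .... A call has 1 to 5 rows; each row shifts and turns the commanded pose from where the row before left it, along the tool's axes as they then stand; what a row does not reach is not made up. A row lasts 1/10 s, in which the tool goes at most 50 mm and 8.59 degrees, less where a joint would pass 70% of its speed; a pose out of reach is approached as far as the arm can. A call is refused whole if a number of a shift passes 0.05 or a number of a turn 8.59, either way. A call with a gripper value outside its range is refused whole. The fingers move at their own pace and stop on an object; the grip force is fixed at half the most. Time passes only in rows, so rows that do not move let the fingers close. It gives the time, the measured TCP pose, the force and the opening at its end, in the units of the state.
- manip.state(): the state, without advancing time (a new reading comes with each control period).
- manip.snapshot(name): name is "scene" or "side" or "wrist"; returns the picture (420x560x3 uint8, red, green, blue); there is no depth.
- manip.get_calibration(name): a dict with "intrinsics" (3x3 intrinsics, pixels), "world_from_camera" (4x4, takes a point from camera to world coordinates); the wrist camera has in their place "mount" (4x4, takes a point from camera to tool coordinates, whose origin is the TCP and whose axes are the flange's). Camera axes: x right, y down, z forward; pixel columns grow to the right and rows downward; lengths in m; the calibration is good to about 2 mm. A picture is of the moment at which its call begins: read the wrist's pose just before it. get_calibration takes no time and is no camera call.
- manip.job_done(): hands the job in, once; it reports no verdict.
The state is a dict: "t": time; "q": joint angles; "joint_velocities": joint speeds; "effort": joint torques, N m; "tool_pos": TCP position; "orientation": TCP orientation; "force": force on the tool from outside, world axes, zero at the start; "ft_torque": the same for the moment, N m; "width": finger opening in m.
Only numpy, scipy, OpenCV 4.12 (cv2) and the standard library are available. Lean on these libraries where they do the work, as an engineer would, in place of code of your own. Each camera call takes 0.05 s, during which the arm holds its last target.

### The job

Check the springs of the tilt mirror mount. With the fingertips press down the yellow corner pad on the green rider's side until the red pointer bead stands in line with the green rider, hold it there for a moment without running past it, and let the plate spring back level; then do the same on the other side with the blue rider. Only press, on the yellow pads alone: never lift a pad, do not touch the pointer, the riders or the loose things around, and finish clear of the mount.

Things in the scene. Friction and masses are not known exactly. Their poses are not given: they have to be found in the camera images.
- mount: tilt mirror mount bolted to the bench: grey base plate 170 x 196 x 12 mm (12 mm high), black tilting plate above it with a round mirror, and on the side away from the robot a white scale bar (194 mm long, top at 238 mm) on two thin posts. Origin: on the bench under the middle of the plate; x points away from the robot towards the scale bar, y left along the bar, z up
- tilt_plate (a joint): tilt of the black plate (134 x 150 x 10 mm, top face 55 mm above the bench when level) in rad about an axis along the mount's x, 50 mm above the bench over the mount's middle. 0 = level, where the springs hold it; positive = left (+y) side down, negative = right side down; stops at +-0.42. Springs: 2 N m/rad, so about 0.66 N per mm pressed at a pad centre, 5 to 12 N at the riders; returns by itself within about half a second when let go
- pad_left: yellow round press pad, 30 mm diameter, standing 6 mm proud of the black plate at its left corner nearest the robot. Origin: centre of the pad's top face, at x -45, y +55, z 61 mm in the mount's frame when the plate is level; it goes down as it is pressed. Pressing it straight down leans the pointer to +y of the mount, about 3.6 mm of bead travel per 1 mm of press at the pad centre
- pad_right: yellow round press pad, 30 mm diameter, standing 6 mm proud of the black plate at its right corner nearest the robot. Origin: centre of the pad's top face, at x -45, y -55, z 61 mm in the mount's frame when the plate is level; it goes down as it is pressed. Pressing it straight down leans the pointer to -y of the mount, about 3.6 mm of bead travel per 1 mm of press at the pad centre
- pointer: upright thin steel needle (6 mm thick) fixed to the plate, with a red bead of 20 mm diameter at its top. Origin: bead centre, at x 52, y 0, z 250 mm in the mount's frame when level, 200 mm above the tilt axis. It swings sideways along the scale bar as the plate tilts. In line with a rider: same y in the rider's frame, within half the rider's width (11 mm). Do not touch
- green_rider: small green block on the white scale bar, 22 mm wide along the bar (y), 20 mm deep, 28 mm high, fixed to the bar; it is the mark. Origin: centre of its underside, 80 mm in x and 220 mm in z from the mount's origin, 30 to 54 mm to either side of the bar's middle (the other rider is on the other side). Axes as the mount's
- blue_rider: small blue block on the white scale bar, 22 mm wide along the bar (y), 20 mm deep, 28 mm high, fixed to the bar; it is the mark. Origin: centre of its underside, 80 mm in x and 220 mm in z from the mount's origin, 30 to 54 mm to either side of the bar's middle (the other rider is on the other side). Axes as the mount's
- jar: bystander: amber jar, 40 mm diameter, 60 mm high, left of the mount; origin under its centre
- dish: bystander: flat glass dish, 84 mm diameter, 14 mm high, right of the mount; origin under its centre
- driver: bystander: blue screwdriver, 140 mm long, lying between robot and mount; origin under its middle
- beaker: bystander: glass beaker, 70 mm diameter, 95 mm high, to the left; origin under its centre
- slide_box: bystander: blue flat box 90 x 160 x 32 mm, to the right; origin under its centre
- wash_bottle: bystander: white bottle with red cap, 64 mm diameter, 160 mm high, to the right; origin under its centre
- objective: bystander: metal cylinder 26 mm diameter, 45 mm high, to the left; origin under its centre

How it is judged:
On the way, in this order (a step that is already met when the one before it is completed fails the run):
1. a pad is pressed by the fingers so that the bead stands in line with the green rider (within 11 mm), for 0.3 s (y of pointer in the frame of green_rider between -0.011 and 0.011 m and ((y of green_rider in the frame of mount above 0 m and contact force between the fingers and pad_left above 0.5 N) or (y of green_rider in the frame of mount below 0 m and contact force between the fingers and pad_right above 0.5 N))), for 0.3 s.
2. the plate has sprung back level (within 0.03 rad) (value of joint tilt_plate between -0.03 and 0.03 rad), for 0.2 s.
3. a pad is pressed by the fingers so that the bead stands in line with the blue rider (within 11 mm), for 0.3 s (y of pointer in the frame of blue_rider between -0.011 and 0.011 m and ((y of blue_rider in the frame of mount above 0 m and contact force between the fingers and pad_left above 0.5 N) or (y of blue_rider in the frame of mount below 0 m and contact force between the fingers and pad_right above 0.5 N))), for 0.3 s.
At the end, for the whole second after the job is handed in: the plate is released, level within 0.03 rad and still, after the bead stood at the green and then the blue rider; every bystander is within 20 mm of its starting place and at rest (all of step 2 and velocity of joint tilt_plate between -0.05 and 0.05 rad/s and distance of each of jar, dish, driver, beaker, slide_box, wash_bottle, objective from where it was at the start of the episode below 0.02 m and linear speed of each of jar, dish, driver, beaker, slide_box, wash_bottle, objective below 0.02 m/s); the robot touches nothing.
It fails at once if the bead is run past the green or the blue rider (more than 18 mm beyond its centre, 7 mm past its edge) (((y of green_rider in the frame of mount above 0 m and y of pointer in the frame of green_rider above 0.018 m) or (y of green_rider in the frame of mount below 0 m and y of pointer in the frame of green_rider below -0.018 m)) or ((y of blue_rider in the frame of mount above 0 m and y of pointer in the frame of blue_rider above 0.018 m) or (y of blue_rider in the frame of mount below 0 m and y of pointer in the frame of blue_rider below -0.018 m))).
It fails at once if the robot touches the pointer, a rider or pushes a bystander (over 1 N) (contact force between any of the arm, the fingers and pointer above 1 N or contact force between any of the arm, the fingers and green_rider above 1 N or contact force between any of the arm, the fingers and blue_rider above 1 N or contact force between any of the arm, the fingers and jar above 1 N or contact force between any of the arm, the fingers and dish above 1 N or contact force between any of the arm, the fingers and driver above 1 N or contact force between any of the arm, the fingers and beaker above 1 N or contact force between any of the arm, the fingers and slide_box above 1 N or contact force between any of the arm, the fingers and wash_bottle above 1 N or contact force between any of the arm, the fingers and objective above 1 N).
It fails at once if a pad is lifted by the fingers instead of pressed (touched while its own side is more than 0.08 rad up) ((contact force between the fingers and pad_left above 0.5 N and value of joint tilt_plate below -0.08 rad) or (contact force between the fingers and pad_right above 0.5 N and value of joint tilt_plate above 0.08 rad)).
It fails at once if a bystander is moved or lifted (20 mm) (distance of any of jar, dish, driver, beaker, slide_box, wash_bottle, objective from where it was at the start of the episode above 0.02 m).
It also fails if it takes over 58 s, if anything falls off the work surface, if the arm or the gripper's body presses on something with over 40 N, if the wrist force passes 120 N, or if a joint passes its speed limit or range.

## Working session

There is one attempt and no reset: what is moved stays moved. The work goes in short steps, Python scripts to look and compute and a tool call to move; the robot and the scene stay as the last step left them, time stands still between calls to the robot, and variables do not carry over. Pictures are saved under pics/ and viewed, and the job is handed in when it is done.

Besides the shell and the picture viewer there is one more tool, called as name(argument=value, ...) on one line, values as JSON. carry_out: Moves the arm, as the interface text tells. Its arguments: {"type":"object","properties":{"increments":{"type":"string"}},"required":["increments"]}

```bash
mkdir -p pics; python3 - <<'E'
from plant import manip
import cv2
s=manip.state();print(s)
for n in("scene","side","wrist"):
    im=manip.snapshot(n);cv2.imwrite(f"pics/{n}0.png",im[...,::-1]);print(n,manip.get_calibration(n))
print(manip.finger_overhang)
E
```

```text
{'t': 0.0, 'q': array([-8.25868496e-02,  1.24501126e-01,  1.65164315e+00, -1.84123232e-06,
        1.36749883e+00, -8.25798354e-02]), 'joint_velocities': array([ 1.05355970e-03,  3.27106795e-04,  4.37310816e-04,  1.87395756e-04,
        4.33731109e-04, -7.19041575e-05]), 'effort': array([-6.25927078e-04, -4.17603564e+01, -3.59935069e+01,  7.73367751e-02,
        4.92534391e-02, -1.75303944e-04]), 'tool_pos': array([6.49407658e-01, 2.80170618e-05, 2.32407820e-01]), 'orientation': array([[ 6.81152330e-06,  9.99997912e-01, -2.04360998e-03],
       [ 9.99999986e-01, -6.46953737e-06,  1.67350594e-04],
       [ 1.67337023e-04, -2.04361110e-03, -9.99997898e-01]]), 'force': array([-0.5088153 ,  0.06835989,  0.54101728]), 'ft_torque': array([-0.01854179, -0.02990792, -0.02394148]), 'width': 0.09498712268261084}
scene {'intrinsics': array([[454.93407355,   0.        , 280.4705444 ],
       [  0.        , 454.93407355, 207.08338073],
       [  0.        ,   0.        ,   1.        ]]), 'world_from_camera': array([[-0.67054169,  0.40046586, -0.62450056,  1.43687457],
       [ 0.74182082,  0.3718
[... 431 characters left out ...]
88, -0.47000173,  0.71679869, -0.88737568],
       [ 0.01090187, -0.83978505, -0.54280956,  0.81868202],
       [ 0.        ,  0.        ,  0.        ,  1.        ]])}
wrist {'intrinsics': array([[314.50899796,   0.        , 278.58225253],
       [  0.        , 314.50899796, 211.15118379],
       [  0.        ,   0.        ,   1.        ]]), 'mount': array([[ 6.29891547e-04, -9.69415715e-01, -2.45423664e-01,
         6.89662738e-02],
       [ 9.99999747e-01,  5.29833075e-04,  4.73723182e-04,
         2.99068517e-04],
       [-3.29201123e-04, -2.45423900e-01,  9.69415804e-01,
        -1.50367693e-01],
       [ 0.00000000e+00,  0.00000000e+00,  0.00000000e+00,
         1.00000000e+00]])}
0.019
```

View pics/scene0.png

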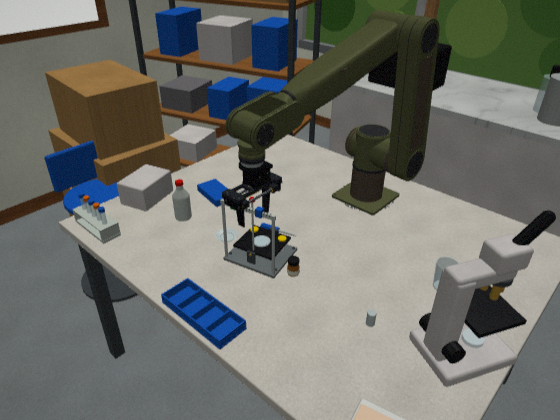

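View pics/side0.png

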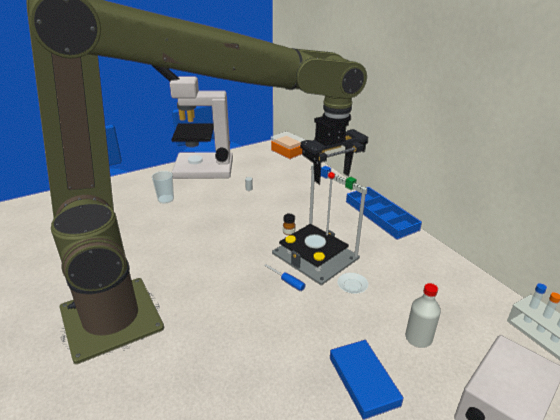

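View pics/wrist0.png

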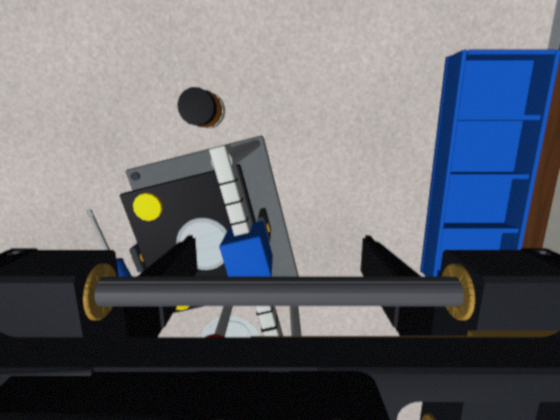

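carry_out(increments="0 0 0 -0.05 0 0 0; 0 0 0 -0.05 0 0 0; 0 0 0 -0.03 0 0 0; 0 0 0 0 0 0 0; 0 0 0 0 0 0 0")

```text
t: 0.65
tool_pos: [0.6501, -0.0, 0.3641]
orientation: [[0.0, 1.0, 0.001], [1.0, -0.0, -0.0], [-0.0, 0.001, -1.0]]
force: [-0.5, -0.2, -0.7]
width: 0.0949
```

```bash
python3 - <<'E'
from plant import manip
import cv2
s=manip.state();print(s['t'],s['tool_pos'],s['q'])
for n in("scene","side","wrist"):
    im=manip.snapshot(n);cv2.imwrite(f"pics/{n}1.png",im[...,::-1])
a=cv2.imread("pics/scene1.png");b=cv2.imread("pics/side1.png")
A=cv2.resize(a[160:290,190:330],None,fx=4,fy=4,interpolation=2);B=cv2.resize(b[150:300,250:390],None,fx=4,fy=4,interpolation=2)
cv2.imwrite("pics/A1.png",A);cv2.imwrite("pics/B1.png",B)
E
```

```text
0.65 [ 6.50097911e-01 -2.03975965e-05  3.64130730e-01] [-8.25736163e-02  7.54986281e-02  1.48651655e+00 -1.37232736e-06
  1.57843268e+00 -8.25621452e-02]
```

View pics/A1.png

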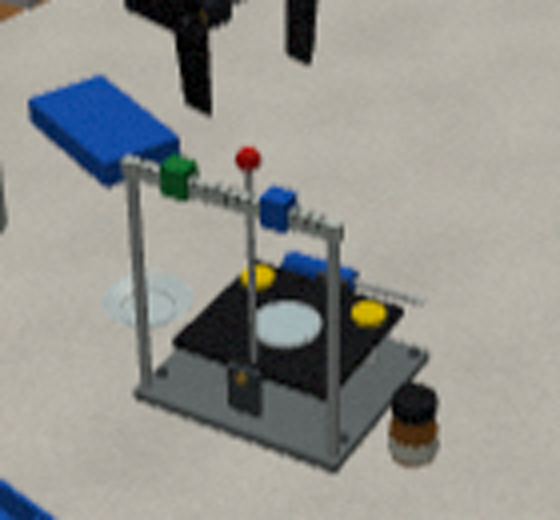

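View pics/B1.png

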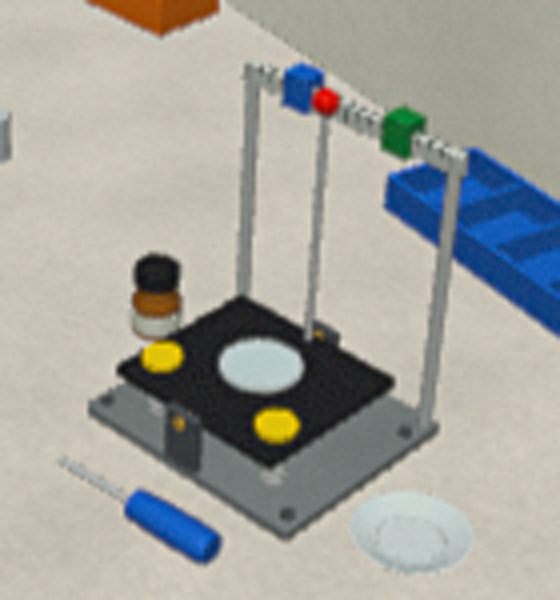

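View pics/wrist1.png

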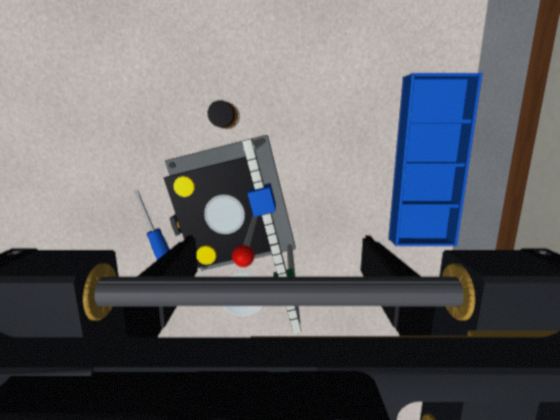

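```bash
cat > h.py <<'E'
import cv2,numpy as np
from plant import manip
def ray(n,uv,s=None):
    c=manip.get_calibration(n);K=c['intrinsics']
    if n=='wrist':
        T=np.eye(4);T[:3,:3]=s['orientation'];T[:3,3]=s['tool_pos'];M=T@c['mount']
    else: M=c['world_from_camera']
    d=M[:3,:3]@np.linalg.inv(K)@[uv[0],uv[1],1];return M[:3,3],d/np.linalg.norm(d)
def plane(n,uv,z,s=None):
    o,d=ray(n,uv,s);return o+d*(z-o[2])/d[2]
def tri(a,b):
    (o,d),(p,e)=a,b
    t=np.linalg.lstsq(np.c_[d,-e],p-o,rcond=None)[0]
    x,y=o+d*t[0],p+e*t[1];return (x+y)/2,np.linalg.norm(x-y)
def mask(im,c):  # im bgr
    h,s,v=cv2.split(cv2.cvtColor(im,cv2.COLOR_BGR2HSV))
    lo,hi={'y':(22,35),'r':(172,6),'g':(50,80),'b':(105,125)}[c]
    m=(h>=lo)&(h<=hi) if lo<hi else (h>=lo)|(h<=hi)
    return (m&(s>(120))&(v>50)).astype(np.uint8)*255
def blobs(im,c,roi,amin=8):
    x0,y0,x1,y1=roi
    n,l,st,ce=cv2.connectedComponentsWithStats(mask(im[y0:y1,x0:x1],c))
    return [(ce[i][0]+x0,ce[i][1]+y0,st[i][4],tuple(st[i][:4])) for i in range(1,n) if st[i][4]>=amin]
E
python3 - <<'E'
from h import *
R={'scene':(190,180,330,290),'side':(250,150,390,300),'wrist':(150,120,330,280)}
for n in R:
    im=cv2.imread(f'pics/{n}1.png')
    for c in 'yrgb':
        for b in blobs(im,c,R[n]): print(n,c,np.round(b[:2],1),b[2:],)
E
```

```text
scene y [250.6 229.2] (np.int32(9), (np.int32(60), np.int32(47), np.int32(2), np.int32(5)))
scene y [255.7 228.8] (np.int32(29), (np.int32(64), np.int32(46), np.int32(5), np.int32(7)))
scene y [281.7 238. ] (np.int32(55), (np.int32(88), np.int32(55), np.int32(9), np.int32(7)))
scene r [251.5 199.1] (np.int32(27), (np.int32(59), np.int32(17), np.int32(6), np.int32(6)))
scene g [233.3 203.7] (np.int32(68), (np.int32(40), np.int32(19), np.int32(9), np.int32(11)))
scene b [214.9 191.3] (np.int32(562), (np.int32(7), np.int32(0), np.int32(38), np.int32(26)))
scene b [258.6 211.7] (np.int32(75), (np.int32(65), np.int32(27), np.int32(9), np.int32(11)))
scene b [265.5 225.9] (np.int32(51), (np.int32(70), np.int32(43), np.int32(12), np.int32(7)))
scene b [276.5 228.6] (np.int32(13), (np.int32(85), np.int32(47), np.int32(4), np.int32(5)))
scene b [194.2 286. ] (np.int32(73), (np.int32(0), np.int32(100), np.int32(13), np.int32(10)))
side y [290.1 238.9] (np.int32(77), (np.int32(35), np.int32(85), np.int32(11), np.int32(9)))
side y [318.6 255.9] (np.int32(94), (np.int32(63), np.int32(101), np.int
[... 371 characters left out ...]
p.int32(27), np.int32(47)))
side b [354.1 199.2] (np.int32(206), (np.int32(96), np.int32(41), np.int32(15), np.int32(20)))
side b [292.8 281. ] (np.int32(199), (np.int32(31), np.int32(123), np.int32(24), np.int32(17)))
wrist y [183.6 186.1] (np.int32(383), (np.int32(23), np.int32(56), np.int32(22), np.int32(22)))
wrist y [205.8 254.6] (np.int32(347), (np.int32(46), np.int32(125), np.int32(21), np.int32(20)))
wrist r [242.3 255.3] (np.int32(398), (np.int32(81), np.int32(125), np.int32(24), np.int32(22)))
wrist b [261.1 200.6] (np.int32(684), (np.int32(97), np.int32(64), np.int32(29), np.int32(33)))
wrist b [157.9 243.8] (np.int32(359), (np.int32(0), np.int32(109), np.int32(19), np.int32(31)))
```

```bash
python3 - <<'E'
from h import *
s=manip.state()
P=lambda n,u,v,z:plane(n,(u,v),z,s)
np.set_printoptions(precision=4,suppress=True)
print('L',P('scene',281.7,238,.060),P('side',290.1,238.9,.060),P('wrist',183.6,186.1,.061))
print('R',P('scene',254.5,228.9,.060),P('side',318.6,255.9,.060),P('wrist',205.8,254.6,.061))
print('bead',P('scene',251.5,199.1,.25),P('side',331,174.9,.25),P('wrist',242.3,255.3,.25),tri(ray('scene',(251.5,199.1)),ray('side',(331,174.9))))
print('g',P('scene',233.3,203.7,.234),P('side',349.7,182,.234),tri(ray('scene',(233.3,203.7)),ray('side',(349.7,182))))
print('b',P('scene',258.6,211.7,.234),P('side',324.8,170.9,.234),P('wrist',261.1,200.6,.244),tri(ray('scene',(258.6,211.7)),ray('side',(324.8,170.9))))
L=P('wrist',183.6,186.1,.061)[:2];R=P('wrist',205.8,254.6,.061)[:2]
y=(L-R);print('pad dist',np.linalg.norm(y));y/=np.linalg.norm(y);x=np.array([y[1],-y[0]])
print('yaw',np.degrees(np.arctan2(x[1],x[0])))
O=(L+R)/2+.045*x;print('O',O)
def mf(p): d=p[:2]-O;return d@x,d@y
for nm,a,b in(('bead',(251.5,199.1),(331,174.9)),('g',(233.3,203.7),(349.7,182)),('b',(258.6,211.7),(324.8,170.9))):
    print(nm,mf(tri(ray('scene',a),ray('side',b))[0]))
E
```

```text
L [ 0.5128 -0.0076  0.06  ] [ 0.5087 -0.0125  0.06  ] [ 0.5108 -0.0076  0.061 ]
R [ 0.5381 -0.1123  0.06  ] [ 0.535  -0.1179  0.06  ] [ 0.537  -0.1137  0.061 ]
bead [ 0.6176 -0.0401  0.25  ] [ 0.6183 -0.0388  0.25  ] [ 0.617  -0.0376  0.25  ] (array([ 0.6179, -0.0395,  0.2504]), np.float64(0.0003466564724677319))
g [ 0.6567 -0.0806  0.234 ] [ 0.6569 -0.0731  0.234 ] (array([ 0.6567, -0.077 ,  0.2357]), np.float64(0.004774057330583392))
b [0.6355 0.0074 0.234 ] [0.6358 0.0132 0.234 ] [0.6339 0.0108 0.244 ] (array([0.6354, 0.0097, 0.2353]), np.float64(0.0035723110120517813))
pad dist 0.10920639162189748
yaw 13.901728420981824
O [ 0.5676 -0.0498]
bead (np.float64(0.051381319551731044), np.float64(-0.0020921890610046605))
g (np.float64(0.07994988699879903), np.float64(-0.047796295418908376))
b (np.float64(0.08012078650650346), np.float64(0.04155180478309518))
```

carry_out(increments="255 0 0 0 0 0 -8.5; 255 0 0 0 0 0 -8.5; 255 0 0 0 0 0 -8.5; 255 0 0 0 0 0 -8.5; 255 0 0 0 0 0 -8.5")

```text
t: 1.3
tool_pos: [0.6494, 0.0, 0.361]
orientation: [[-0.68, 0.733, -0.004], [0.733, 0.68, 0.0], [0.003, -0.003, -1.0]]
force: [-0.5, 1.1, 0.3]
width: 0.0606
```

carry_out(increments="255 0 0 0 0 0 -8.5; 255 0 0 0 0 0 -8.5; 255 0 0 0 0 0 -8.5; 255 0 0 0 0 0 -8.5; 255 0 0 0 0 0 -8.5")

```text
t: 1.8
tool_pos: [0.6494, 0.0, 0.3611]
orientation: [[-0.997, 0.081, -0.004], [0.081, 0.997, 0.0], [0.004, 0.0, -1.0]]
force: [0.9, 0.5, 0.3]
width: 0.0205
```

carry_out(increments="255 0 0 0 0 0 -8.5; 255 0 0 0 0 0 -8.5; 255 0 0 0 0 0 -1.9; 255 0 0 0 0 0 0; 255 0 0 0 0 0 0")

```text
t: 2.3
tool_pos: [0.6496, -0.0, 0.362]
orientation: [[-0.971, -0.239, -0.003], [-0.239, 0.971, 0.0], [0.002, 0.001, -1.0]]
force: [0.1, -0.1, 0.3]
width: 0.0006
```

```bash
python3 - <<'E'
from h import *
s=manip.state()
print(s['q'],s['width'],s['orientation'],s['tool_pos'])
for n in("side","wrist"):
    im=manip.snapshot(n);cv2.imwrite(f"pics/{n}2.png",im[...,::-1])
for n,u,v in(('bottle',421,343),('slidebox',366,375),('dish',353,283)): print(n,plane('side',(u,v),0))
R=s['orientation']
for p in((.537,-.116),(.511,-.010)): print(R.T@(np.array([*p,0.15])-s['tool_pos']))
E
```

```text
[-8.26119049e-02  7.69713319e-02  1.48846110e+00  1.05568665e-05
  1.57872671e+00 -1.89514954e+00] 0.0006396733856891229 [[-9.70919466e-01 -2.39392674e-01 -2.55686179e-03]
 [-2.39394003e-01  9.70922480e-01  2.22301721e-04]
 [ 2.42929718e-03  8.27934446e-04 -9.99996707e-01]] [ 6.49620264e-01 -2.47000405e-06  3.61984620e-01]
bottle [ 0.60233061 -0.44587468  0.        ]
slidebox [ 0.43479135 -0.44917658  0.        ]
dish [ 5.94488650e-01 -2.01433058e-01 -1.11022302e-16]
[ 0.13659935 -0.08583965  0.21224609]
[0.13646749 0.02330234 0.21233613]
```

View pics/wrist2.png

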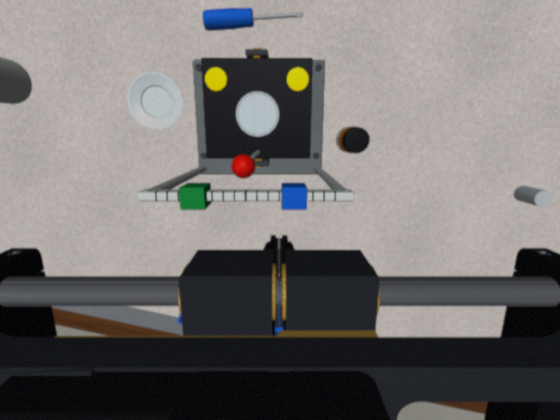

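carry_out(increments="255 0.046 -0.029 0 0 0 0; 255 0.046 -0.029 0 0 0 0; 255 0.0446 -0.0295 0 0 0 0; 255 0 0 0 0 0 0; 255 0 0 0 0 0 0")

```text
t: 2.9
tool_pos: [0.5463, -0.1096, 0.364]
orientation: [[-0.971, -0.238, 0.001], [-0.238, 0.971, 0.0], [-0.001, -0.0, -1.0]]
force: [-0.2, 0.2, 0.5]
width: 0.0003
```

```bash
python3 - <<'E'
from h import *
s=manip.state()
print(s['tool_pos'],s['force'])
im=manip.snapshot('wrist')[...,::-1].copy();cv2.imwrite("pics/wrist3.png",im)
for c in 'yrgb':
  for b in blobs(im,c,(0,0,560,420),30): print(c,np.round(b[:2],1),b[2],plane('wrist',b[:2],{'y':.061,'r':.25,'g':.245,'b':.245}[c],s))
E
```

```text
[ 0.54634709 -0.10959185  0.36396494] [-0.15790381  0.21547044  0.47388233]
y [276.5 172. ] 411 [ 0.53601928 -0.11499843  0.061     ]
y [352.6 171.8] 414 [ 0.50964587 -0.00856665  0.061     ]
r [  6.4 178.5] 303 [ 0.57238511 -0.3397599   0.25      ]
g [277.7 327.5] 70 [ 0.66030066 -0.08221712  0.245     ]
b [65.8 35.4] 7370 [ 0.44942405 -0.30262477  0.245     ]
b [284.9 110.8] 693 [ 0.46296631 -0.12451518  0.245     ]
b [381.5 322.2] 300 [0.63058854 0.01422446 0.245     ]
```

View pics/wrist3.png

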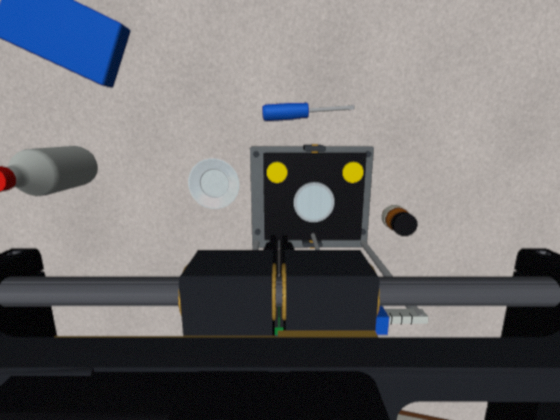

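carry_out(increments="255 0.0113 -0.0049 0 0 0 0; 255 0 0 0.05 0 0 0; 255 0 0 0.05 0 0 0; 255 0 0 0.05 0 0 0; 255 0 0 0 0 0 0")

```text
t: 3.45
tool_pos: [0.532, -0.1142, 0.2043]
orientation: [[-0.97, -0.241, -0.016], [-0.242, 0.97, 0.005], [0.015, 0.009, -1.0]]
force: [-1.2, -0.5, -1.0]
width: 0.0004
```

```bash
python3 - <<'E'
from h import *
s=manip.state()
print(s['tool_pos'],s['force'])
im=manip.snapshot('wrist')[...,::-1].copy();cv2.imwrite("pics/wrist4.png",im)
for c in 'yrgb':
  for b in blobs(im,c,(0,0,560,420),30): print(c,np.round(b[:2],1),b[2],plane('wrist',b[:2],{'y':.061,'r':.25,'g':.245,'b':.245}[c],s))
for n in ('side','scene'):
  im=manip.snapshot(n)[...,::-1].copy();cv2.imwrite(f"pics/{n}4.png",im)
E
```

```text
[ 0.53196422 -0.11422352  0.20427144] [-1.19659306 -0.48784212 -1.02378974]
y [275.2 210.6] 840 [ 0.53570433 -0.11511554  0.061     ]
y [388.2 210.4] 854 [ 0.50942663 -0.00921845  0.061     ]
b [24.4 36.5] 3864 [ 0.45745847 -0.21608701  0.245     ]
b [287.4 119.6] 1506 [ 0.46177625 -0.12881184  0.245     ]
```

View pics/wrist4.png

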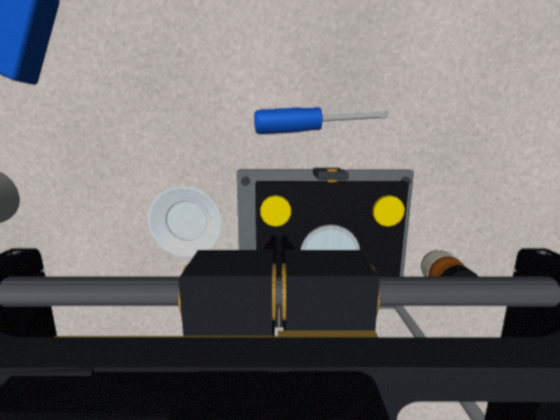

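View pics/side4.png

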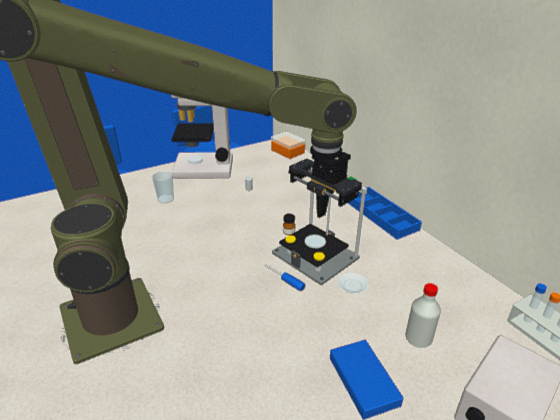

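View pics/scene4.png

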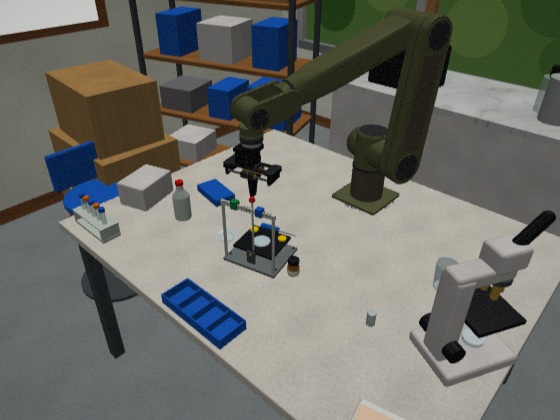

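carry_out(increments="255 0 0 0.03 0 0 0; 255 0 0 0.03 0 0 0; 255 0 0 0.03 0 0 0; 255 0 0 0 0 0 0; 255 0 0 0 0 0 0")

```text
t: 4.1
tool_pos: [0.5391, -0.117, 0.127]
orientation: [[-0.971, -0.24, 0.004], [-0.24, 0.971, -0.001], [-0.004, -0.002, -1.0]]
force: [0.2, 0.2, 0.8]
width: 0.0004
```

```bash
cat > look.py <<'E'
from h import *
import sys
k=sys.argv[1]
np.set_printoptions(precision=4,suppress=True)
s=manip.state();print(s['t'],s['tool_pos'],s['force'])
O=np.array([.5670,-.0510]);a=np.radians(13.9);x=np.array([np.cos(a),np.sin(a)]);y=np.array([-x[1],x[0]])
im=manip.snapshot('scene')[...,::-1].copy();cv2.imwrite(f"pics/scene{k}.png",im)
cv2.imwrite(f"pics/A{k}.png",cv2.resize(im[170:290,190:330],None,fx=4,fy=4,interpolation=2))
# bead: intersect ray with plane mount x=52 mm; riders with x=80
def onplane(uv,X):
    o,d=ray('scene',uv);n=np.r_[x,0];t=((O@x+X)-o@n)/(d@n);p=o+d*t;return (p[:2]-O)@y*1000,p[2]*1000
for c,X in(('r',.052),('g',.09),('b',.09)):
  for b in blobs(im,c,(225,190,272,222),8): print(c,np.round(b[:2],2),b[2],'y,z mm',np.round(onplane(b[:2],X),1))
d=s['tool_pos'][:2]-O;print('tip in mount mm',d@x*1000,d@y*1000,'tipz',s['tool_pos'][2]*1000-19, 'tilt z',s['orientation'][:,2])
E
python3 look.py 5
```

```text
4.1 [ 0.5391 -0.117   0.127 ] [0.2373 0.217  0.7863]
r [251.43 198.95] 37 y,z mm [ -1.7 250.7]
g [233.32 203.65] 66 y,z mm [-43.2 242. ]
b [228.56 196.36] 45 y,z mm [-59.1 263.3]
b [258.52 211.57] 77 y,z mm [ 45.7 241.7]
tip in mount mm -42.95031199725991 -57.31765846483473 tipz 107.96281754769976 tilt z [ 0.0041 -0.0014 -1.    ]
```

View pics/A5.png

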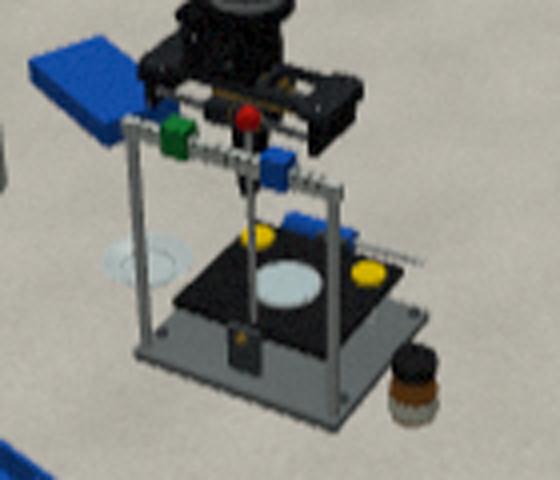

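carry_out(increments="255 0 0 0.015 0 0 0; 255 0 0 0.015 0 0 0; 255 0 0 0.008 0 0 0; 255 0 0 0 0 0 0; 255 0 0 0 0 0 0")

```text
t: 4.65
tool_pos: [0.5368, -0.1163, 0.0851]
orientation: [[-0.971, -0.24, -0.001], [-0.24, 0.971, 0.0], [0.001, 0.001, -1.0]]
force: [0.4, -0.1, -0.0]
width: 0.0001
```

```bash
python3 look.py 6; python3 - <<'E'
from h import *
s={'orientation':np.array([[-9.70919466e-01,-2.39392674e-01,-2.55686179e-03],[-2.39394003e-01,9.70922480e-01,2.22301721e-04],[2.42929718e-03,8.27934446e-04,-9.99996707e-01]]),'tool_pos':np.array([.64962,0,.361985])}
im=cv2.imread('pics/wrist2.png')
O=np.array([.5670,-.0510]);a=np.radians(13.9);x=np.array([np.cos(a),np.sin(a)]);y=np.array([-x[1],x[0]])
for c,z in(('y',.061),('r',.25),('g',.248),('b',.248)):
  for b in blobs(im,c,(150,50,340,215),30):
    p=plane('wrist',b[:2],z,s)[:2]-O
    e=[(plane('wrist',(u,b[3][1]+50+3),z,s)[:2]-O)@y*1000 for u in (150+b[3][0]-.5,150+b[3][0]+b[3][2]-.5)]
    print(c,b,p@x*1000,p@y*1000,e)
E
```

```text
4.65 [ 0.5368 -0.1163  0.0851] [ 0.4459 -0.1444 -0.026 ]
r [251.5 199. ] 38 y,z mm [ -1.4 250.5]
g [233.5 203.3] 74 y,z mm [-42.5 243.5]
b [226.61 192.54] 28 y,z mm [-65.4 275. ]
b [258.58 211.38] 86 y,z mm [ 45.9 242.5]
tip in mount mm -45.04818185920246 -56.11362352014808 tipz 66.10324454883038 tilt z [-0.001   0.0003 -1.    ]
y (np.float64(215.51129363449692), np.float64(78.69815195071868), np.int32(487), (np.int32(54), np.int32(16), np.int32(24), np.int32(26))) -44.977333073649945 -54.22561893787537 [np.float64(-69.59655002212591), np.float64(-37.704046529733404)]
y (np.float64(297.2665289256198), np.float64(78.73760330578513), np.int32(484), (np.int32(136), np.int32(16), np.int32(24), np.int32(26))) -44.91846152846567 55.20123346773066 [np.float64(39.38682270903264), np.float64(71.29366135816475)]
r (np.float64(242.65617977528092), np.float64(165.01348314606741), np.int32(445), (np.int32(81), np.int32(103), np.int32(24), np.int32(25))) 50.876206875591464 0.17321320391778378 [np.float64(-9.63755531376181), np.float64(10.141762914721648)]
g (np.float64(192.54792332268372), np.float64(196.13258785942492), np.int32(626), (np.int32(29), np.int32(134), np.int32(30), np.int32(25))) 77.57365773819176 -43.71780586426987 [np.float64(-55.13357828408489), np.float64(-29.623603389510684)]
b (np.float64(293.7908496732026), np.float64(196.06372549019608), np.int32(612), (np.int32(132), np.int32(134), np.int32(25), np.int32(25))) 77.54980512331119 43.01774492824281 [np.float64(32.469809371435765), np.float64(53.74091591460026)]
```

carry_out(increments="255 0 0 0.003 0 0 0; 255 0 0 0.003 0 0 0; 255 0 0 0.003 0 0 0; 255 0 0 0 0 0 0; 255 0 0 0 0 0 0")

```text
t: 5.2
tool_pos: [0.5375, -0.1168, 0.0772]
orientation: [[-0.971, -0.24, 0.001], [-0.24, 0.971, -0.001], [-0.001, -0.001, -1.0]]
force: [0.6, -1.7, 1.7]
width: 0.0003
```

```bash
python3 look.py 7
```

```text
5.2 [ 0.5375 -0.1168  0.0772] [ 0.5576 -1.7077  1.6786]
r [248.43 198.23] 35 y,z mm [-12.4 250. ]
g [233.58 203.3 ] 76 y,z mm [-42.2 243.6]
b [227.21 192.92] 39 y,z mm [-63.3 274.2]
b [258.55 211.26] 88 y,z mm [ 45.8 242.9]
tip in mount mm -44.427721539807465 -56.83485144074787 tipz 58.22349911926486 tilt z [ 0.0011 -0.0009 -1.    ]
```

carry_out(increments="255 0 0 0.002 0 0 0; 255 0 0 0.002 0 0 0; 255 0 0 0.001 0 0 0; 255 0 0 0 0 0 0; 255 0 0 0 0 0 0")

```text
t: 5.75
tool_pos: [0.5377, -0.1172, 0.0724]
orientation: [[-0.971, -0.24, 0.001], [-0.24, 0.971, -0.002], [-0.001, -0.002, -1.0]]
force: [-0.5, -4.5, 5.6]
width: 0.0005
```

```bash
python3 look.py 8
```

```text
5.75 [ 0.5377 -0.1172  0.0724] [-0.4791 -4.5247  5.6387]
r [243.57 197.05] 37 y,z mm [-30.  248.9]
g [233.61 203.33] 79 y,z mm [-42.1 243.5]
b [227.53 193.3 ] 47 y,z mm [-62.2 273.2]
b [258.61 211.32] 88 y,z mm [ 46.  242.7]
tip in mount mm -44.38700884888439 -57.2455401611808 tipz 53.44673372277457 tilt z [ 0.0014 -0.0017 -1.    ]
```

View pics/A8.png

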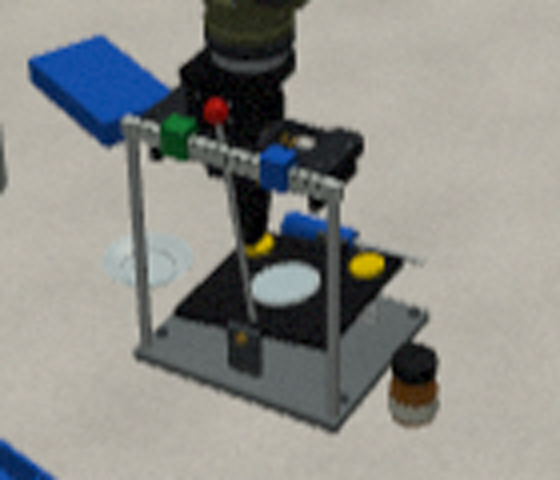

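carry_out(increments="255 0 0 0.002 0 0 0; 255 0 0 0.0017 0 0 0; 255 0 0 0 0 0 0; 255 0 0 0 0 0 0; 255 0 0 0 0 0 0")

```text
t: 6.3
tool_pos: [0.5377, -0.1173, 0.0691]
orientation: [[-0.971, -0.24, 0.001], [-0.24, 0.971, -0.002], [-0.001, -0.002, -1.0]]
force: [-1.7, -4.8, 8.2]
width: 0.0006
```

```bash
python3 look.py 9
```

```text
6.3 [ 0.5377 -0.1173  0.0691] [-1.681  -4.7952  8.2283]
r [240.41 196.66] 32 y,z mm [-41.6 246.9]
g [233.44 203.34] 73 y,z mm [-42.7 243.3]
b [227.65 193.54] 52 y,z mm [-61.8 272.5]
b [258.48 211.45] 85 y,z mm [ 45.6 242.1]
tip in mount mm -44.35231515861205 -57.33764967244248 tipz 50.144878549223804 tilt z [ 0.0014 -0.0019 -1.    ]
```

View pics/A9.png

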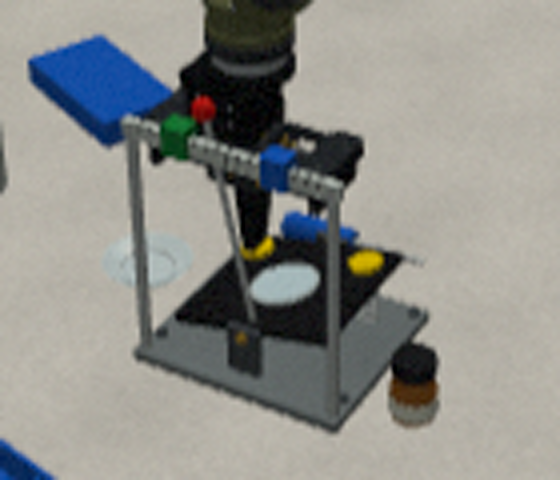

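carry_out(increments="255 0 0 0.0007 0 0 0; 255 0 0 0 0 0 0; 255 0 0 0 0 0 0; 255 0 0 0 0 0 0; 255 0 0 0 0 0 0")

```text
t: 6.85
tool_pos: [0.5377, -0.1173, 0.0685]
orientation: [[-0.971, -0.24, 0.001], [-0.24, 0.971, -0.002], [-0.001, -0.002, -1.0]]
force: [-1.6, -3.5, 8.1]
width: 0.0006
```

carry_out(increments="255 0 0 0 0 0 0; 255 0 0 0 0 0 0; 255 0 0 0 0 0 0; 255 0 0 0 0 0 0; 255 0 0 0 0 0 0")

```text
t: 7.35
tool_pos: [0.5377, -0.1173, 0.0685]
orientation: [[-0.971, -0.24, 0.001], [-0.24, 0.971, -0.002], [-0.001, -0.002, -1.0]]
force: [-2.4, -5.6, 8.2]
width: 0.0004
```

```bash
python3 look.py 10;python3 - <<'E'
from h import *
for n in("side","wrist"):
    im=manip.snapshot(n);cv2.imwrite(f"pics/{n}10.png",im[...,::-1])
b=cv2.imread("pics/side10.png")
cv2.imwrite("pics/B10.png",cv2.resize(b[150:300,250:390],None,fx=4,fy=4,interpolation=2))
E
```

```text
7.35 [ 0.5377 -0.1173  0.0685] [-2.422  -5.6018  8.2086]
r [239.7  196.76] 33 y,z mm [-44.3 245.7]
g [233.37 203.32] 71 y,z mm [-43.  243.2]
b [227.71 193.71] 55 y,z mm [-61.7 271.9]
b [258.61 211.43] 87 y,z mm [ 46.  242.4]
tip in mount mm -44.35491402797491 -57.330336747994394 tipz 49.52796135136683 tilt z [ 0.0013 -0.0019 -1.    ]
```

View pics/B10.png

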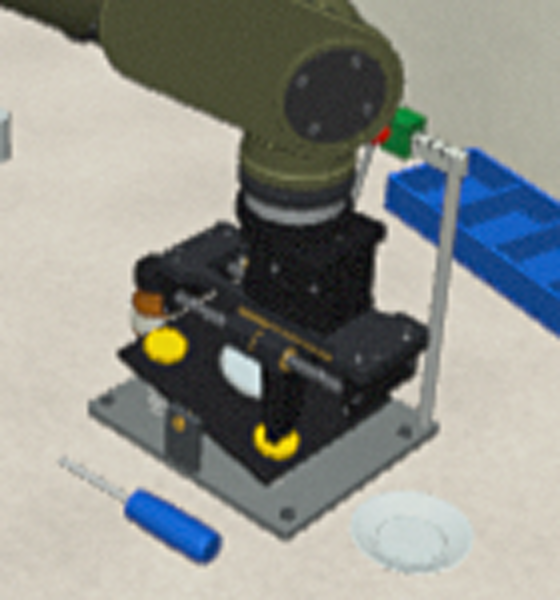

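View pics/wrist10.png

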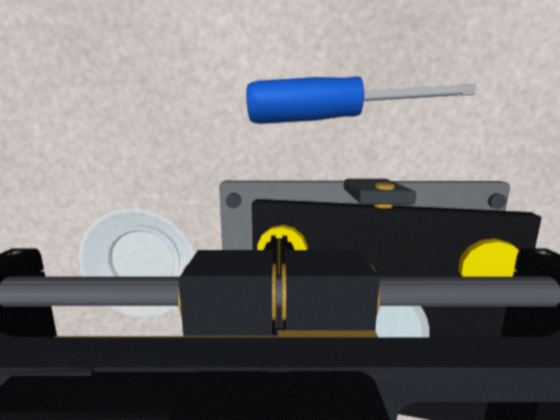

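carry_out(increments="255 0 0 -0.005 0 0 0; 255 0 0 -0.01 0 0 0; 255 0 0 -0.02 0 0 0; 255 0 0 -0.03 0 0 0; 255 0 0 0 0 0 0")

```text
t: 8.0
tool_pos: [0.5391, -0.1163, 0.1361]
orientation: [[-0.971, -0.24, 0.006], [-0.24, 0.971, -0.001], [-0.006, -0.002, -1.0]]
force: [0.1, -0.6, -0.2]
width: 0.0005
```

carry_out(increments="255 0 0 0 0 0 0; 255 0 0 0 0 0 0; 255 0 0 0 0 0 0; 255 0 0 0 0 0 0; 255 0 0 0 0 0 0")

```text
t: 8.5
tool_pos: [0.5366, -0.1162, 0.1315]
orientation: [[-0.971, -0.24, -0.001], [-0.24, 0.971, 0.001], [0.001, 0.001, -1.0]]
force: [0.3, -0.1, -0.0]
width: 0.0006
```

```bash
python3 look.py 11
```

```text
8.5 [ 0.5366 -0.1162  0.1315] [ 0.3065 -0.1181 -0.0484]
r [251.5 199. ] 38 y,z mm [ -1.4 250.5]
g [233.34 203.64] 64 y,z mm [-43.1 242.1]
b [228.81 195.63] 62 y,z mm [-58.1 266.2]
b [258.5 211.5] 78 y,z mm [ 45.6 242. ]
tip in mount mm -45.149615662414526 -56.0108385107182 tipz 112.4596448979602 tilt z [-0.0013  0.0006 -1.    ]
```

Level again. Now over to the left pad.

carry_out(increments="255 0 0.03 0 0 0 0; 255 0 0.03 0 0 0 0; 255 0 0.03 0 0 0 0; 255 0 0.023 0 0 0 0; 255 0 0 0 0 0 0")

```text
t: 9.05
tool_pos: [0.5092, -0.0048, 0.132]
orientation: [[-0.97, -0.243, -0.001], [-0.243, 0.97, 0.001], [0.0, 0.001, -1.0]]
force: [-0.2, -0.5, 0.3]
width: 0.0007
```

carry_out(increments="255 0 0 0 0 0 0; 255 0 0 0 0 0 0; 255 0 0 0.02 0 0 0; 255 0 0 0.01 0 0 0; 255 0 0 0 0 0 0")

```text
t: 9.55
tool_pos: [0.5085, -0.0072, 0.1002]
orientation: [[-0.971, -0.239, -0.004], [-0.239, 0.971, 0.0], [0.004, 0.001, -1.0]]
force: [0.7, 0.5, 0.1]
width: 0.0007
```

```bash
python3 look.py 12
```

```text
9.55 [ 0.5085 -0.0072  0.1002] [0.676  0.5276 0.1049]
r [251.61 199.18] 28 y,z mm [ -1.1 250. ]
g [233.31 203.6 ] 67 y,z mm [-43.2 242.2]
b [228.7  194.75] 81 y,z mm [-58.2 269.3]
b [258.69 211.18] 83 y,z mm [ 46.3 243.3]
tip in mount mm -46.26692275900502 56.526916217747576 tipz 81.16874194585519 tilt z [-0.0042  0.0004 -1.    ]
```

View pics/A12.png

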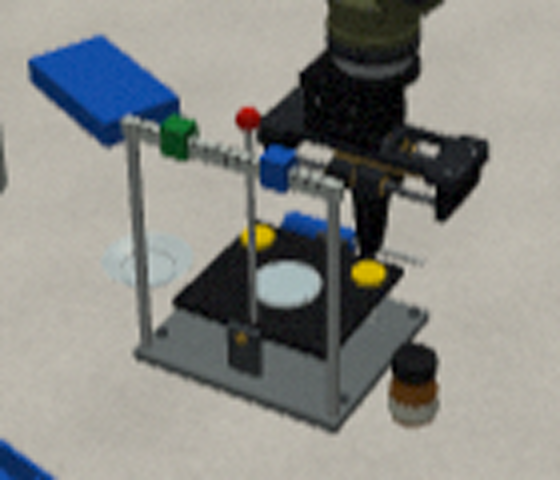

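carry_out(increments="255 0 0 0.01 0 0 0; 255 0 0 0.006 0 0 0; 255 0 0 0.003 0 0 0; 255 0 0 0.003 0 0 0; 255 0 0 0 0 0 0")

```text
t: 10.1
tool_pos: [0.5097, -0.0066, 0.0799]
orientation: [[-0.971, -0.24, -0.0], [-0.24, 0.971, 0.0], [0.0, 0.0, -1.0]]
force: [-0.4, -0.1, 0.8]
width: 0.0003
```

carry_out(increments="255 0 0 0.002 0 0 0; 255 0 0 0.002 0 0 0; 255 0 0 0 0 0 0; 255 0 0 0 0 0 0; 255 0 0 0 0 0 0")

```text
t: 10.6
tool_pos: [0.5101, -0.0065, 0.0766]
orientation: [[-0.971, -0.24, 0.001], [-0.24, 0.971, 0.0], [-0.001, 0.0, -1.0]]
force: [-0.8, 2.2, 2.7]
width: 0.0002
```

```bash
python3 look.py 13
```

```text
10.6 [ 0.5101 -0.0065  0.0766] [-0.7934  2.1943  2.6546]
r [255.5 200.5] 30 y,z mm [ 12.8 249.5]
g [233.49 203.66] 67 y,z mm [-42.6 242.2]
b [228.7  194.75] 81 y,z mm [-58.2 269.3]
b [258.57 211.33] 87 y,z mm [ 45.9 242.6]
tip in mount mm -44.5281277266139 56.88931703587335 tipz 57.55732587293498 tilt z [ 0.0005  0.0004 -1.    ]
```

View pics/A13.png

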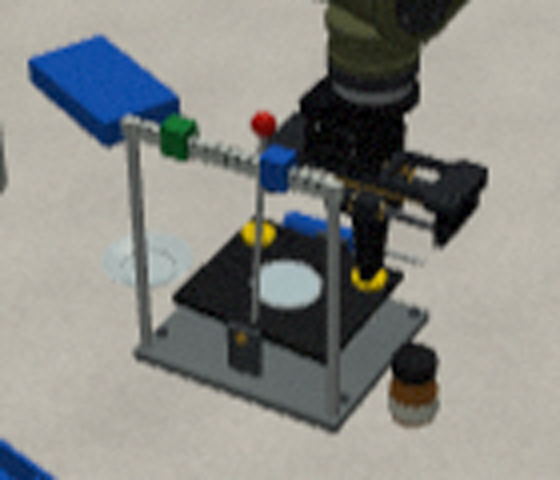

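carry_out(increments="255 0 0 0.002 0 0 0; 255 0 0 0.002 0 0 0; 255 0 0 0.0015 0 0 0; 255 0 0 0 0 0 0; 255 0 0 0 0 0 0")

```text
t: 11.15
tool_pos: [0.5101, -0.0062, 0.0712]
orientation: [[-0.971, -0.24, 0.0], [-0.24, 0.971, 0.001], [-0.001, 0.001, -1.0]]
force: [-3.2, 4.1, 6.4]
width: 0.0006
```

```bash
python3 look.py 14
```

```text
11.15 [ 0.5101 -0.0062  0.0712] [-3.1623  4.0884  6.4039]
r [261.23 203.1 ] 30 y,z mm [ 32.9 246.3]
g [233.39 203.61] 67 y,z mm [-42.9 242.2]
b [228.7  194.75] 81 y,z mm [-58.2 269.3]
b [258.57 211.41] 86 y,z mm [ 45.9 242.4]
tip in mount mm -44.44966725171027 57.16565128199378 tipz 52.19201430709856 tilt z [ 0.0003  0.0011 -1.    ]
```

Bead at about +34; target about +43.

carry_out(increments="255 0 0 0.0012 0 0 0; 255 0 0 0.001 0 0 0; 255 0 0 0 0 0 0; 255 0 0 0 0 0 0; 255 0 0 0 0 0 0")

```text
t: 11.7
tool_pos: [0.5101, -0.0062, 0.0692]
orientation: [[-0.971, -0.24, 0.0], [-0.24, 0.971, 0.001], [-0.0, 0.001, -1.0]]
force: [-2.4, 5.2, 8.0]
width: 0.0004
```

carry_out(increments="255 0 0 0 0 0 0; 255 0 0 0 0 0 0; 255 0 0 0 0 0 0; 255 0 0 0 0 0 0; 255 0 0 0 0 0 0")

```text
t: 12.2
tool_pos: [0.5101, -0.0062, 0.0692]
orientation: [[-0.971, -0.24, 0.0], [-0.24, 0.971, 0.001], [-0.0, 0.001, -1.0]]
force: [-1.6, 4.5, 7.6]
width: 0.0003
```

```bash
python3 look.py 15
```

```text
12.2 [ 0.5101 -0.0062  0.0692] [-1.6052  4.4793  7.5793]
r [263.17 203.77] 35 y,z mm [ 39.7 246. ]
g [233.44 203.62] 66 y,z mm [-42.7 242.2]
b [228.7  194.75] 81 y,z mm [-58.2 269.3]
b [258.63 211.39] 87 y,z mm [ 46.1 242.5]
tip in mount mm -44.451154288337484 57.18649551397712 tipz 50.19626127976835 tilt z [ 0.0002  0.0012 -1.    ]
```

View pics/A15.png

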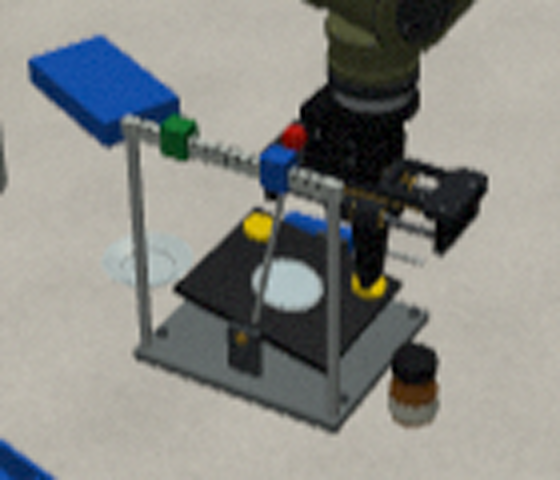

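carry_out(increments="255 0 0 0.0005 0 0 0; 255 0 0 0 0 0 0; 255 0 0 0 0 0 0; 255 0 0 0 0 0 0; 255 0 0 0 0 0 0")

```text
t: 12.75
tool_pos: [0.5101, -0.0062, 0.0688]
orientation: [[-0.971, -0.24, 0.0], [-0.24, 0.971, 0.001], [-0.001, 0.001, -1.0]]
force: [-2.8, 5.1, 8.4]
width: 0.0006
```

```bash
python3 look.py 16; python3 - <<'E'
from h import *
b=manip.snapshot("side")[...,::-1]
cv2.imwrite("pics/B16.png",cv2.resize(b[150:300,250:390],None,fx=4,fy=4,interpolation=2))
E
```

```text
12.75 [ 0.5101 -0.0062  0.0688] [-2.7584  5.0815  8.3696]
r [263.68 203.97] 34 y,z mm [ 41.5 245.8]
g [233.35 203.59] 66 y,z mm [-43.1 242.2]
b [228.7  194.75] 81 y,z mm [-58.2 269.3]
b [258.68 211.51] 85 y,z mm [ 46.3 242.1]
tip in mount mm -44.416308873675895 57.19415517286853 tipz 49.764541469952576 tilt z [ 0.0002  0.0012 -1.    ]
```

View pics/B16.png

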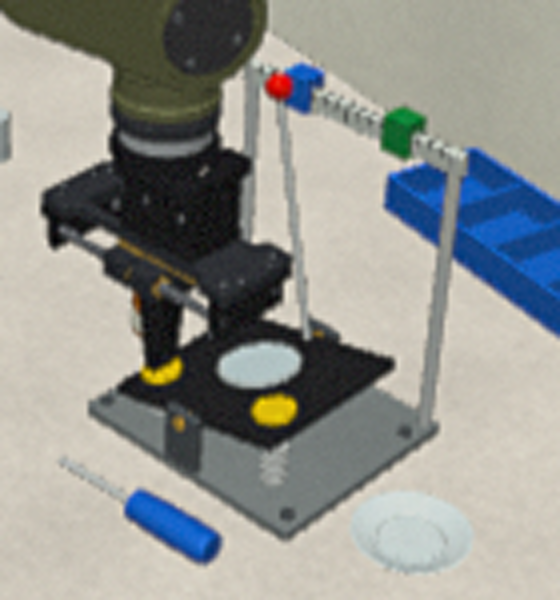

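carry_out(increments="255 0 0 -0.005 0 0 0; 255 0 0 -0.01 0 0 0; 255 0 0 -0.02 0 0 0; 255 0 0 -0.04 0 0 0; 255 0 0 -0.04 0 0 0")

```text
t: 13.35
tool_pos: [0.5089, -0.0074, 0.1831]
orientation: [[-0.971, -0.24, -0.003], [-0.24, 0.971, -0.001], [0.003, -0.001, -1.0]]
force: [1.0, 0.6, -1.1]
width: 0.0002
```

carry_out(increments="255 0 0 -0.04 0 0 0; 255 0 0 0 0 0 0; 255 0 0 0 0 0 0; 255 0 0 0 0 0 0; 255 0 0 0 0 0 0")

```text
t: 13.85
tool_pos: [0.5088, -0.0068, 0.2207]
orientation: [[-0.971, -0.24, -0.004], [-0.24, 0.971, 0.0], [0.004, 0.001, -1.0]]
force: [-0.0, -0.7, -0.6]
width: 0.0004
```

carry_out(increments="255 0 0 0 0 0 0; 255 0 0 0 0 0 0; 255 0 0 0 0 0 0; 255 0 0 0 0 0 0; 255 0 0 0 0 0 0")

```text
t: 14.35
tool_pos: [0.5099, -0.0067, 0.223]
orientation: [[-0.971, -0.24, -0.0], [-0.24, 0.971, -0.0], [0.0, -0.0, -1.0]]
force: [-0.4, -0.2, 0.6]
width: 0.0007
```

```bash
python3 look.py 17; python3 - <<'E'
from h import *
b=manip.snapshot("side")[...,::-1]
cv2.imwrite("pics/side17.png",b)
E
```

```text
14.35 [ 0.5099 -0.0067  0.223 ] [-0.3605 -0.1896  0.6057]
r [251.52 199.11] 27 y,z mm [ -1.4 250.2]
g [233.29 203.6 ] 65 y,z mm [-43.3 242.1]
b [228.7  194.75] 81 y,z mm [-58.2 269.3]
b [258.6  211.68] 75 y,z mm [ 46.  241.4]
tip in mount mm -44.76130460583277 56.722988304737605 tipz 204.04952414468335 tilt z [-0. -0. -1.]
```

View pics/side17.png

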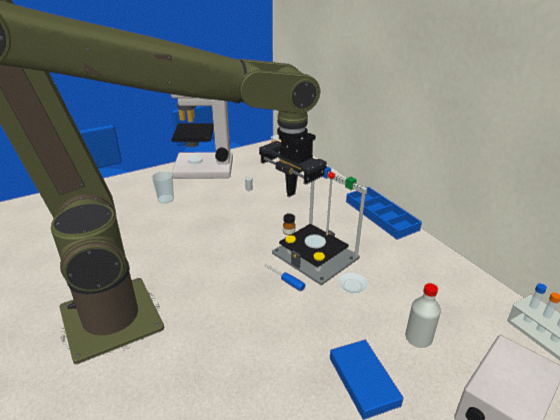

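The plate is level with the bead at its starting pixel (251.5, 199.1). The gripper is clear and the surrounding objects look unmoved, so I'm handing in.

```bash
python3 -c "
from plant import manip
print(manip.job_done())"
```

```text
the job is handed in; nothing more can be done
None
```

I pressed both pads with closed fingertips and handed the job in; it reports no verdict.

| Press | Pad | Bead, mm from level | Rider, mm from level | Push force | Hold |
|---|---|---|---|---|---|
| Green | right | −43 | about −44 | about 8 N | over 0.7 s |
| Blue | left | about +43 | about +43 | about 8 N | over 1 s |

- **Springing back:** after each press I lifted straight off, and the bead came back to its starting pixel (251.5, 199.1).
- **At hand-in:** the plate was level, the fingertips were about 204 mm above the bench and clear of the mount. By eye in the side view, the loose things looked unmoved. The force reading was 0.6–0.7 N, similar to at the start.
- **Disagreements:** rider positions from different cameras differed by 2–4 mm, well inside the 11 mm allowed. The tip heights only matched the bead travel if the fingertips touched about 53 mm from the tilt axis instead of the 45 mm I had assumed. With that value they agreed with the pictures.

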